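# Index the gauging dial and load the collared shaft

### The job

Turn the gauging machine's dial by the bar handle on top until the nest made for the collared shaft - the one with a narrow gap between two of its three saddles - stands squarely at the loading opening in the front of the guard. Then take the collared shaft from the rack and lay it gently, not dropped, into that nest, collar in the gap and fully home in all three saddles. Leave the other shafts and everything else where they are.

Things in the scene. Friction and masses are not known exactly. Their poses are not given: they have to be found in the camera images.
- machine: Fixed gauging machine: white base 340 x 330 x 55 mm under a dial on a vertical axis. Origin on that axis at table height; -x is its front. Clear guard 162 mm left and right of the axis (top 206 mm up), behind at 164 mm (156 mm up); in front, at 164 mm, its short returns leave a loading opening 234 mm wide. A camera on a post, 300 mm high, stands behind, at least 125 mm from the axis.
- dial (a joint): Dial angle (rad), counter-clockwise from above, endless; at 0 or 2 pi the wanted nest faces the loading opening. Friction 0.06 N m; ball detents every 90 degrees (0.2 N m) draw it true from within 0.1 rad once the handle is let go. Other stations: two saddles for a plain 30 mm shaft, two for a 40 mm roller, a flat plate with four dowels.
- handle (a point): Centre of the dial's bar handle, on the dial axis, 236 mm above the table. The bar is 92 mm long (this frame's y), 18 mm wide (x), 28 mm high, on a post 18 mm in diameter. 22 mm below the bar is a round white dust cap, 148 mm in diameter, its top 200 mm and its underside 188 mm above the table; it overhangs the nests' inner ends. All turn with the dial, about z.
- load_point (a point): Fixed point of the machine, 128 mm above the table and 105 mm before the dial axis: the nest's origin stands here when the nest faces the loading opening.
- nest (a point): The wanted nest, on the dial. Origin: middle of the seated shaft (forks at mid-range). z: out of the dial and up, 35 degrees from vertical, normal to its plate (40 mm below); the shaft goes in along it. y: along the seated shaft to the collar end; x: up the slope. Forks at y -47 to -36, 36 to 44 and 57 to 65 mm (71 mm free for fingers), 33 mm wide, floor at z -15, flared to 43 mm at z 11.
- gap (a point): Nominal middle of the collar gap, fixed in the nest's frame 50.5 mm along y from its origin. The gap is 13 mm wide, between the second and third forks. The forks are one block, clamped somewhere within 6 mm either way along y; this setting is not reported: it must be seen or felt. A collar beside the gap rides on a fork, and the shaft stops 20 to 25 mm above home.
- shaft: Collared shaft, bare aluminium, 30 mm in diameter, 160 mm long, 0.25 to 0.5 kg, lying level on the rack. Origin on its axis at mid-length; y along the axis, towards the end with the collar. It may be rolled about y.
- collar (a point): Middle of the shaft's collar, on the axis 50.5 mm from the shaft's origin along its y; the collar is 50 mm in diameter and 10 mm wide.
- rack: Grey plastic rack, fixed, 262 x 130 mm, origin under its middle on the table. Two rails along its x, at y = -33 and 33 mm (8 mm thick), carry three V notches each, at x = -78, 0 and 78 mm; a 30 mm shaft lies across in a notch with its axis 51 mm above the table, 58 mm free between the rails. Highest edge of a notch 54 mm.
- plain: Plain aluminium shaft on the rack, 30 mm in diameter, 160 mm long, no collar; origin mid-length on the axis. To be left.
- roller: Thicker plain aluminium roller on the rack, 40 mm in diameter, 140 mm long; origin mid-length on the axis, 58 mm above the table. To be left.
- ring_gauge: Steel ring gauge lying flat, 72 mm in diameter, 22 mm high; origin under its middle. To be left.
- vee_block: Dark steel V-block, 60 x 50 x 44 mm; origin under its middle. To be left.
- cleaner: White plastic bottle, 64 mm in diameter, 190 mm high; origin under its middle. To be left.
Mind the look-alikes: they are no part of the job. What is shaped like the shaft but brown or pink is not meant.

How it is judged (in metres and radians):
On the way, in this order (a step that is already met when the one before it is completed fails the run):
1. the wanted nest faces the loading opening, the shaft not yet near it (horizontal distance between nest and load_point below 0.006 m and distance between shaft and nest above 0.06 m), for 0.3 s.
2. the collared shaft lies home in the nest (horizontal distance between nest and load_point below 0.006 m and distance between shaft and nest below 0.01 m and z of shaft in the frame of nest below 0.0025 m and y of collar in the frame of nest above 0.03 m and angle between the y axis of shaft and the y axis of nest, either way round below 0.04 rad), for 0.2 s.
At the end, for the whole second after the job is handed in: The wanted nest stands still within 6 mm of the loading point; the collared shaft lies in it, released, at rest, collar in the gap: middle within 10 mm of the nest's origin and at most 2.5 mm above home, axis within 0.04 rad of the nest's (all of step 2 and linear speed of shaft below 0.02 m/s and velocity of joint dial between -0.05 and 0.05 rad/s); the robot touches nothing.
It fails at once if the shaft falls into the nest (faster than 0.45 m/s within 35 mm of home) (distance between shaft and nest below 0.035 m and linear speed of shaft above 0.45 m/s).
It fails at once if another shaft is displaced by more than 15 mm (distance of any of plain, roller from where it was at the start of the episode above 0.015 m).
It fails at once if a bystander on the table is displaced by more than 30 mm (distance of any of ring_gauge, vee_block, cleaner from where it was at the start of the episode above 0.03 m).
It also fails if it takes over 72 s, if anything falls off the work surface, if the arm or the gripper's body presses on something with over 40 N, if the wrist force passes 120 N, or if a joint passes its speed limit or range.

### The arm

A 6-joint arm with a two-finger parallel gripper is mounted at the origin on the work surface. World frame = base frame: x ahead of the robot, y to its left, z up, the work surface at z = 0. Lengths are in m, angles in degrees, forces in N, time in s.
With the tool pointing down it reaches from about 0.35 to 0.875 m from the base axis. Payload 4.2 kg.
Tool frame: the origin (TCP) lies at the very end of the fingers, on their centre line; the grasp point (between the pads) lies 19 mm behind it; z points along the fingers, y is the line along which they close (so a half turn about z gives the same grasp; the last joint's range is limited). The gripper opens to 87 mm and grips with 3 to 60 N. Pads are 19 mm wide; open, the fingers measure 117 mm over their backs; the gripper's body (75 mm by 190 mm) begins 51 mm behind the grasp point.
Start: joints at [-53.996, 22.042, 0.453, 0, -68.411, -14.817], TCP at [0.226, -0.583, 0.223] pointing down, gripper open.
Joint ranges: [-179.83, 179.83], [-69.29, 118.12], [-61.27, 80.66], [-181.25, 117.63], [-171.15, -9.14], [-177.46, 177.46]. Speed limits (degrees/s): [159.86, 159.86, 180, 180, 180, 180].

### API

Orientations are given as a 3x3 rotation matrix whose columns are the frame's x, y, z axes.
In Python, from station import monitor, cams, ticket gives the robot as it stands.
- The arm moves only by the tool drive_tool, never from a script. Its argument "moves" is a list of rows, each an object with "delta_pos": the shift along the tool's x, y, z in mm, a list of three; "turn": the turn about the tool's z in rad; "claw": the opening, from 0 (shut) to 1 (fully open). A call has 1 to 12 rows; each row shifts and turns the commanded pose from where the row before left it, along the tool's axes as they then stand; what a row does not reach is not made up. A row lasts 1/8 s, in which the tool goes at most 62.5 mm and 10.7 degrees, less where a joint would pass 70% of its speed; a pose out of reach is approached as far as the arm can. A call is refused whole if a number of a shift passes 62.5 or a number of a turn 0.188, either way. A call with a gripper value outside its range is refused whole. The fingers move at their own pace and stop on an object; the grip force is fixed at half the most. Time passes only in rows, so rows that do not move let the fingers close. It gives the time, the measured TCP pose, the force, the opening and the grip force at its end, in the units of the state.
- monitor.sense(): the state, without advancing time (a new reading comes with each control period).
- cams.capture(name): name is "scene" or "top" or "wrist"; returns a dict with "color" (420x560x3 uint8, red, green, blue), "range_z" (420x560 float32, m along the optical axis (not along the pixel's ray), 0 where there is no reading), "vertical_fov" (degrees; the focal length in pixels is half the picture's height over the tangent of half this angle, whatever the lens; pixels are square), "cx", "cy" (the principal point, pixels), "dist" ([k1, k2, p1, p2, k3] as OpenCV has them; the pictures are not rectified), "extrinsics" (4x4, takes a point from camera to world coordinates). Camera axes: x right, y down, z forward; pixel columns grow to the right and rows downward; lengths in m; the calibration is good to about 2 mm. A picture is of the moment at which its call begins.
- ticket.finish_job(): hands the job in; it is judged then, once.
The state is a dict: "time_s": time; "joints": joint angles; "joint_velocities": joint speeds; "effort": joint torques, N m; "tcp_pos": TCP position; "ee_rot": TCP orientation; "wrist_force": force on the tool from outside, world axes, zero at the start; "moment": the same for the moment, N m; "gripper_width": opening from 0.0 (shut) to 1.0 (fully open); "gripper_force": force on a finger pad.
Only numpy, scipy, OpenCV 4.12 (cv2) and the standard library are available. Lean on these libraries where they do the work, as an engineer would, in place of code of your own. Each camera call takes 0.05 s, during which the arm holds its last target. There are 200 camera calls.

## Working session

There is one attempt and no reset: what is moved stays moved. The work goes in short steps, Python scripts to look and compute and a tool call to move; the robot and the scene stay as the last step left them, time stands still between calls to the robot, and variables do not carry over. Pictures are saved under pics/ and viewed, at most 10 in all, crops included, and the job is handed in when it is done.

Besides the shell and the picture viewer there is one more tool, called after "Request:" as name(argument=value, ...), one argument or row to a line, values as JSON. drive_tool: Moves the arm, as the interface text tells. Its arguments: {"type":"object","properties":{"moves":{"type":"array","items":{"type":"object","properties":{"delta_pos":{"type":"array","items":{"type":"number"}},"turn":{"type":"number"},"claw":{"type":"number"}}}}},"required":["moves"]}

```bash
ls; mkdir -p pics; cat > h.py <<'E'
import numpy as np, cv2, pickle
def cap(n):
    from station import cams
    d=cams.capture(n); pickle.dump(d,open(f'/tmp/{n}.pkl','wb')); return d
def load(n): return pickle.load(open(f'/tmp/{n}.pkl','rb'))
def K(d):
    f=210/np.tan(np.radians(d['vertical_fov'])/2)
    return np.array([[f,0,d['cx']],[0,f,d['cy']],[0,0,1]])
def cloud(d):
    h,w=d['range_z'].shape
    u,v=np.meshgrid(np.arange(w),np.arange(h))
    p=cv2.undistortPoints(np.stack([u,v],-1).reshape(-1,1,2).astype(np.float64),K(d),np.array(d['dist'])).reshape(h,w,2)
    z=d['range_z']; P=np.dstack([p*z[...,None],z])
    E=np.array(d['extrinsics']); W=P@E[:3,:3].T+E[:3,3]; W[z==0]=np.nan
    return W
def save(im,name,s=1): cv2.imwrite(f'pics/{name}.png',cv2.resize(im[...,::-1],None,fx=s,fy=s,interpolation=cv2.INTER_CUBIC))
E
python3 - <<'E'
from h import *
a=cap('scene')
b=cap('top')
save(a['color'],'scene0',1.4); save(b['color'],'top0',1.4)
for d in(a,b): print(np.round(d['extrinsics'],3),d['vertical_fov'],d['dist'])
E
```

```text
pics
[[-0.125  0.838 -0.53   1.187]
 [ 0.992  0.109 -0.062  0.267]
 [ 0.005 -0.534 -0.845  1.214]
 [ 0.     0.     0.     1.   ]] 45.65762766831333 [0.0184497 0.        0.        0.        0.       ]
[[-0.014 -0.996  0.093  0.431]
 [-1.     0.015  0.006  0.177]
 [-0.008 -0.093 -0.996  1.102]
 [ 0.     0.     0.     1.   ]] 52.3750550092296 [-0.00874266  0.          0.          0.          0.        ]
```

View pics/scene0.png

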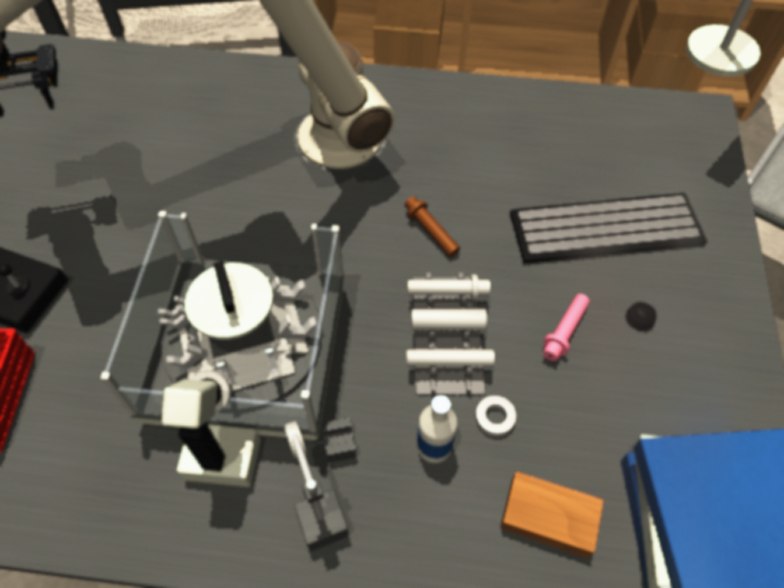

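View pics/top0.png

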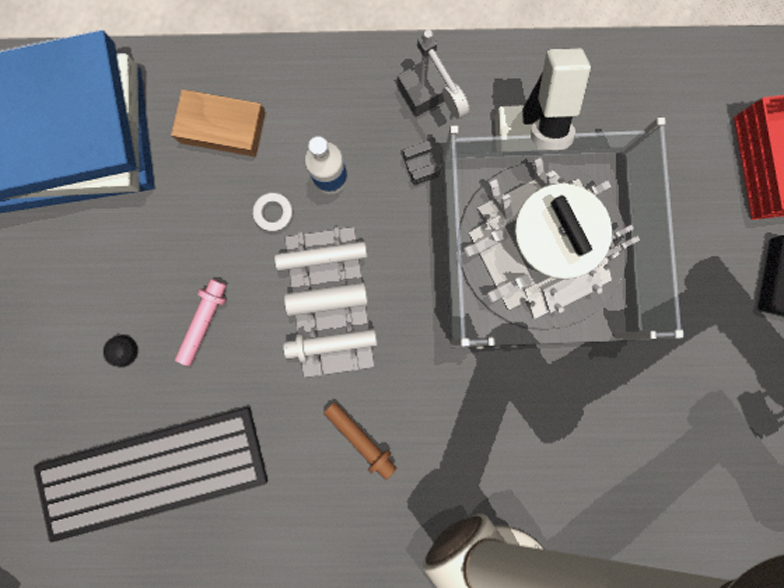

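Top view: machine at right (handle centre ≈(571,225) of 784 px, opening facing the robot, below). The collared shaft is the rack's lowest, from (286,348) to (376,340), collar at the left (299,347). I'll enlarge the dial and measure.

```bash
python3 - <<'E'
from h import *
b=load('top');a=load('scene')
c1=cv2.resize(b['color'][75:260,310:500],(580,565),interpolation=cv2.INTER_CUBIC)
cv2.imwrite('pics/dial0.png',c1[...,::-1])
W=cloud(b)
def show(n,m):
    p=W[m]; print(n,len(p),np.nanmean(p,0).round(4),np.nanmin(p,0).round(3),np.nanmax(p,0).round(3)); return p
z=W[...,2]; v,u=np.mgrid[:420,:560]
box=lambda u0,u1,v0,v1:(u>u0/1.4)&(u<u1/1.4)&(v>v0/1.4)&(v<v1/1.4)
m=box(500,640,160,300)
h=show('handle',m&(z>.235)&(z<.27))
mid=np.median(h,0);q=h[:,:2]-h[:,:2].mean(0);w,V=np.linalg.eigh(q.T@q);print(V[:,1],np.ptp(q@V[:,1]),np.ptp(q@V[:,0]))
c=show('cap',m&(z>.19)&(z<.21))
cc,r=cv2.minEnclosingCircle(c[:,:2].astype(np.float32));print('cap circ',cc,r)
for n,bx in dict(shaft=(275,385,325,362),roller=(275,375,280,318),plain=(265,375,238,272)).items():
    p=show(n,box(*bx)&(z>.055)&(z<.09))
    q=p[:,:2]-np.median(p[:,:2],0);w,V=np.linalg.eigh(q.T@q);d=V[:,1];print(d,np.ptp(q@d),p[:,:2].mean(0))
for n,(x,y) in dict(bl=(454,128),br=(661,121),fl=(465,342),fr=(679,334),flr=(490,342),frl=(654,335)).items():
    E=np.array(b['extrinsics']);pt=cv2.undistortPoints(np.array([[[x/1.4,y/1.4]]]),K(b),np.array(b['dist'])).ravel()
    d=E[:3,:3]@[*pt,1];H=.156 if n in('bl','br') else .206;print(n,(E[:3,3]+d*(H-E[2,3])/d[2]).round(4))
E
```

```text
handle 480 [ 0.5934 -0.0805  0.2481] [ 0.551 -0.108  0.235] [ 0.638 -0.057  0.254]
[-0.90398123 -0.42757215] 0.09067893617091627 0.019237316848685494
cap 3164 [ 0.5923 -0.0792  0.2003] [ 0.521 -0.156  0.19 ] [ 0.668 -0.008  0.208]
cap circ (0.5951104760169983, -0.0824904590845108) 0.07451897859573364
shaft 808 [0.427  0.2932 0.0641] [0.397 0.211 0.055] [0.451 0.372 0.08 ]
[-0.13237786  0.99119932] 0.16055286567223137 [0.42696087 0.29322617]
roller 944 [0.504  0.2968 0.074 ] [0.477 0.227 0.056] [0.532 0.368 0.084]
[-0.13299494  0.99111672] 0.14060574487408894 [0.50396024 0.2968301 ]
plain 741 [0.5812 0.3067 0.0634] [0.556 0.227 0.055] [0.605 0.387 0.071]
[-0.13350124  0.99104865] 0.16044743073296208 [0.58116031 0.30665462]
bl [0.7739 0.0755 0.156 ]
br [ 0.7803 -0.2619  0.156 ]
fl [0.4269 0.0726 0.206 ]
fr [ 0.434  -0.2469  0.206 ]
flr [0.4264 0.0353 0.206 ]
frl [ 0.4331 -0.2095  0.206 ]
```

View pics/dial0.png

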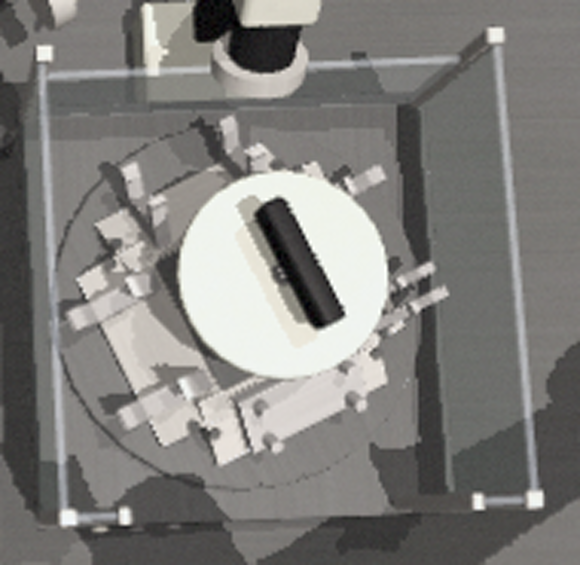

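The wanted nest (three saddles, close pair at crop (420,285)) is on the right. From the bar direction the dial is at θ≈114°, so it needs about 114° clockwise. Next, the tool orientation for the handle grip.

```bash
cat >> h.py <<'E'
def plan(x,y,z,yaw):
    """tool-frame shift (mm) to world point, and turn (rad) so tool y axis points at world yaw (deg, mod 180)"""
    from station import monitor
    s=monitor.sense(); R=np.array(s['ee_rot']); p=np.array(s['tcp_pos'])
    ya=np.degrees(np.arctan2(R[1,1],R[0,1])); t=(ya-yaw+90)%180-90
    print('t',s['time_s'],'tcp',p.round(4),'z',R[:,2].round(3),'tool y yaw',ya.round(2),'j',np.round(s['joints'],1),'F',np.round(s['wrist_force'],1),'w',s['gripper_width'])
    print('shift mm',(R.T@(np.array([x,y,z])-p)*1000).round(1),'turn rad',np.radians(t).round(4),'alt',np.radians(t-180 if t>0 else t+180).round(4))
E
python3 -c "
from h import *
plan(.5945,-.083,.29,25.3+90)"
```

```text
t 0.1 tcp [ 0.2257 -0.5822  0.2216] z [-0.001  0.002 -1.   ] tool y yaw 111.18 j [-54.   22.1   0.4  -0.  -68.4 -14.8] F [ 0.5  1.1 -1. ] w 0.9992309728241991
shift mm [-524.3  332.4  -67.8] turn rad -0.0719 alt 3.0697
```

Request:
drive_tool(
  moves=[
    {"delta_pos": [-30, 20, -30], "claw": 1},
    {"delta_pos": [-50, 31, -20], "claw": 1},
    {"delta_pos": [-56, 35, -15], "claw": 1},
    {"delta_pos": [-56, 35, 0], "claw": 1},
    {"delta_pos": [-56, 35, 0], "claw": 1},
    {"delta_pos": [-56, 35, 0], "claw": 1},
    {"delta_pos": [-56, 36, 0], "claw": 1},
    {"delta_pos": [-56, 36, 0], "claw": 1},
    {"delta_pos": [-56, 36, 0], "claw": 1},
    {"delta_pos": [-52, 33, 0], "claw": 1},
    {"delta_pos": [0, 0, 0], "turn": -0.18, "claw": 1},
    {"delta_pos": [0, 0, 0], "turn": -0.18, "claw": 1},
  ],
)

```text
invalid input
```

Request:
drive_tool(
  moves=[
    {"turn": -0.18, "claw": 1},
    {"turn": -0.18, "claw": 1},
    {"turn": -0.18, "claw": 1},
    {"turn": -0.18, "claw": 1},
    {"turn": -0.18, "claw": 1},
    {"turn": -0.18, "claw": 1},
    {"turn": -0.18, "claw": 1},
    {"turn": -0.18, "claw": 1},
    {"turn": -0.18, "claw": 1},
    {"turn": -0.18, "claw": 1},
    {"turn": -0.18, "claw": 1},
    {"turn": -0.18, "claw": 1},
  ],
)

```text
invalid input
```

```bash
python3 -c "
from h import *
plan(.5945,-.083,.29,25.3+90)
d=cap('wrist');save(d['color'],'w1',1.4);print(np.round(d['extrinsics'],3),d['vertical_fov'],d['dist'])"
```

```text
t 0.1 tcp [ 0.2257 -0.5822  0.2216] z [-0.001  0.002 -1.   ] tool y yaw 111.18 j [-54.   22.1   0.4  -0.  -68.4 -14.8] F [ 0.5  1.1 -1. ] w 0.9992309728241991
shift mm [-524.3  332.4  -67.8] turn rad -0.0719 alt 3.0697
[[-0.361  0.898  0.25   0.158]
 [ 0.933  0.347  0.097 -0.607]
 [-0.     0.268 -0.963  0.385]
 [ 0.     0.     0.     1.   ]] 62.383900651707414 [-0.07928748  0.          0.          0.          0.        ]
```

View pics/w1.png

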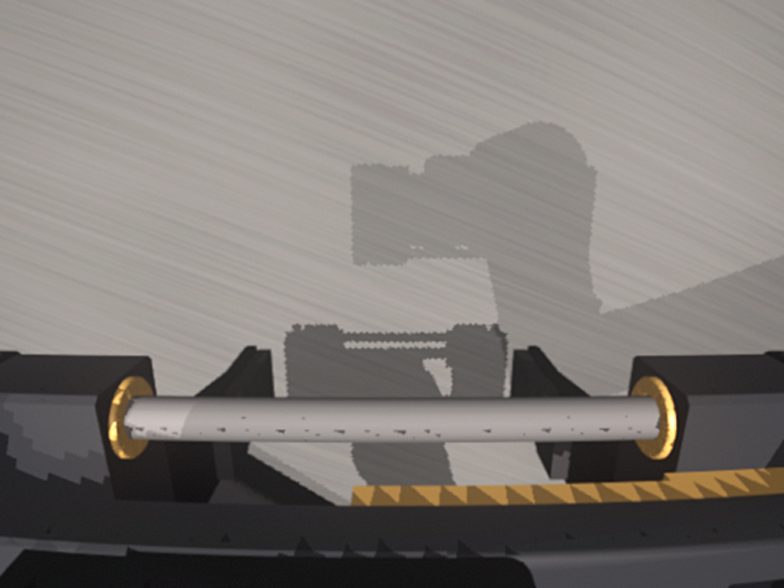

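The wrist view shows only the gripper (body wide along the closing direction) and bare table. The call was refused, so I'll give all three fields per row.

Request:
drive_tool(
  moves=[
    {"delta_pos": [-30, 20, -30], "turn": 0, "claw": 1},
    {"delta_pos": [-50, 31, -20], "turn": 0, "claw": 1},
    {"delta_pos": [-56, 35, -15], "turn": 0, "claw": 1},
    {"delta_pos": [-56, 35, 0], "turn": 0, "claw": 1},
    {"delta_pos": [-56, 35, 0], "turn": 0, "claw": 1},
    {"delta_pos": [-56, 35, 0], "turn": 0, "claw": 1},
    {"delta_pos": [-56, 36, 0], "turn": 0, "claw": 1},
    {"delta_pos": [-56, 36, 0], "turn": 0, "claw": 1},
    {"delta_pos": [-56, 36, 0], "turn": 0, "claw": 1},
    {"delta_pos": [-52, 33, 0], "turn": 0, "claw": 1},
    {"delta_pos": [0, 0, 0], "turn": -0.18, "claw": 1},
    {"delta_pos": [0, 0, 0], "turn": -0.18, "claw": 1},
  ],
)

```text
time_s: 1.65
tcp_pos: [0.5781, -0.1051, 0.2855]
ee_rot: [[-0.74, -0.672, -0.002], [-0.672, 0.74, 0.0], [0.001, 0.001, -1.0]]
wrist_force: [-0.1, -0.6, 0.1]
gripper_width: 1.0
gripper_force: 0.0
```

Request:
drive_tool(
  moves=[
    {"delta_pos": [0, 0, 0], "turn": -0.18, "claw": 1},
    {"delta_pos": [0, 0, 0], "turn": -0.18, "claw": 1},
    {"delta_pos": [0, 0, 0], "turn": -0.18, "claw": 1},
    {"delta_pos": [0, 0, 0], "turn": -0.18, "claw": 1},
    {"delta_pos": [0, 0, 0], "turn": -0.18, "claw": 1},
    {"delta_pos": [0, 0, 0], "turn": -0.18, "claw": 1},
    {"delta_pos": [0, 0, 0], "turn": -0.18, "claw": 1},
    {"delta_pos": [0, 0, 0], "turn": -0.18, "claw": 1},
    {"delta_pos": [0, 0, 0], "turn": -0.18, "claw": 1},
    {"delta_pos": [0, 0, 0], "turn": -0.18, "claw": 1},
    {"delta_pos": [0, 0, 0], "turn": -0.18, "claw": 1},
    {"delta_pos": [0, 0, 0], "turn": -0.18, "claw": 1},
  ],
)

```text
time_s: 3.15
tcp_pos: [0.5777, -0.1062, 0.2859]
ee_rot: [[0.97, -0.243, -0.001], [-0.243, -0.97, 0.0], [-0.001, 0.0, -1.0]]
wrist_force: [0.0, -0.1, 0.1]
gripper_width: 0.999
gripper_force: 0.0
```

```bash
python3 -c "
from h import *
plan(.5945,-.083,.29,25.3+90)"
```

```text
t 3.15 tcp [ 0.5777 -0.1062  0.2859] z [-0.001  0.    -1.   ] tool y yaw -104.09 j [  5.4  16.3   1.1  -0.  -74.9  70.5] F [ 0.  -0.1  0.1] w 0.9989361547800377
shift mm [ 10.7 -26.6  -4.1] turn rad -0.6875 alt 2.4541
```

Request:
drive_tool(
  moves=[
    {"delta_pos": [11, -27, 0], "turn": 0, "claw": 1},
    {"delta_pos": [0, 0, 0], "turn": -0.172, "claw": 1},
    {"delta_pos": [0, 0, 0], "turn": -0.172, "claw": 1},
    {"delta_pos": [0, 0, 0], "turn": -0.172, "claw": 1},
    {"delta_pos": [0, 0, 0], "turn": -0.172, "claw": 1},
    {"delta_pos": [0, 0, 0], "turn": 0, "claw": 1},
  ],
)

```text
time_s: 3.9
tcp_pos: [0.5958, -0.0819, 0.2859]
ee_rot: [[0.907, 0.42, -0.001], [0.42, -0.907, 0.0], [-0.0, -0.0, -1.0]]
wrist_force: [0.4, 0.1, 0.6]
gripper_width: 0.997
gripper_force: 0.0
```

```bash
python3 -c "
from h import *
plan(.5945,-.083,.213,25.3+90)
d=cap('wrist');save(d['color'],'w2',1.4)
W=cloud(d);z=W[...,2];m=(z>.24)&(z<.256)&(np.hypot(W[...,0]-.5945,W[...,1]+.083)<.06)
p=W[m][:,:2];print(len(p),p.mean(0),p.min(0),p.max(0),cv2.minAreaRect(p.astype(np.float32)))"
```

```text
t 3.9 tcp [ 0.5958 -0.0819  0.2859] z [-0.001  0.    -1.   ] tool y yaw -65.16 j [  7.6  17.7   3.1  -0.  -75.4 107.3] F [0.4 0.1 0.6] w 0.9972811530091324
shift mm [-1.6  0.5 72.9] turn rad -0.008 alt 3.1336
3416 [ 0.60685277 -0.0760598 ] [ 0.56687241 -0.10084063] [ 0.64025396 -0.05489322] ((0.6042659878730774, -0.0772106945514679), (0.07470067590475082, 0.01794864796102047), 24.8864803314209)
```

View pics/w2.png

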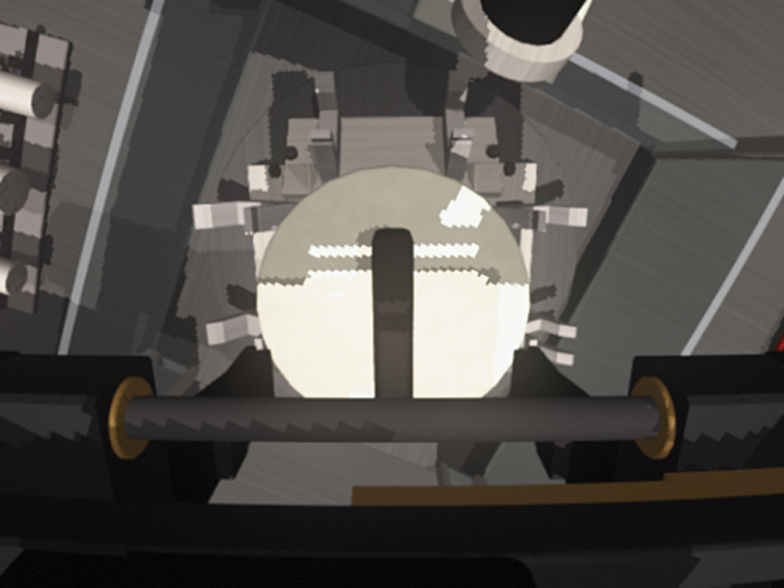

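The bar (393,230–400) is centred between the open fingers and lined up with them, and the close pair of saddles is at right (560,330/357). Descend and grip.

Request:
drive_tool(
  moves=[
    {"delta_pos": [-1, 0, 37], "turn": 0, "claw": 1},
    {"delta_pos": [0, 0, 36], "turn": 0, "claw": 1},
    {"delta_pos": [0, 0, 0], "turn": 0, "claw": 0},
    {"delta_pos": [0, 0, 0], "turn": 0, "claw": 0},
    {"delta_pos": [0, 0, 0], "turn": 0, "claw": 0},
    {"delta_pos": [0, 0, 0], "turn": 0, "claw": 0},
    {"delta_pos": [0, 0, 0], "turn": 0, "claw": 0},
  ],
)

```text
time_s: 4.82
tcp_pos: [0.5946, -0.0832, 0.2141]
ee_rot: [[0.906, 0.422, 0.001], [0.422, -0.906, 0.0], [0.001, 0.0, -1.0]]
wrist_force: [-0.1, 0.3, 0.4]
gripper_width: 0.516
gripper_force: 0.0
```

Request:
drive_tool(
  moves=[
    {"delta_pos": [0, 0, 0], "turn": 0, "claw": 0},
    {"delta_pos": [0, 0, 0], "turn": 0, "claw": 0},
    {"delta_pos": [0, 0, 0], "turn": 0, "claw": 0},
    {"delta_pos": [0, 0, 0], "turn": 0, "claw": 0},
    {"delta_pos": [0, 0, 0], "turn": 0, "claw": 0},
    {"delta_pos": [0, 0, 0], "turn": 0, "claw": 0},
  ],
)

```text
time_s: 5.58
tcp_pos: [0.5943, -0.0832, 0.2134]
ee_rot: [[0.906, 0.423, -0.0], [0.423, -0.906, 0.0], [-0.0, -0.0, -1.0]]
wrist_force: [0.3, 1.0, -0.4]
gripper_width: 0.201
gripper_force: 30.0
```

Request:
drive_tool(
  moves=[
    {"delta_pos": [0, 0, 0], "turn": 0.08, "claw": 0},
    {"delta_pos": [0, 0, 0], "turn": 0.15, "claw": 0},
    {"delta_pos": [0, 0, 0], "turn": 0.175, "claw": 0},
    {"delta_pos": [0, 0, 0], "turn": 0.18, "claw": 0},
    {"delta_pos": [0, 0, 0], "turn": 0.18, "claw": 0},
    {"delta_pos": [0, 0, 0], "turn": 0.18, "claw": 0},
    {"delta_pos": [0, 0, 0], "turn": 0.18, "claw": 0},
    {"delta_pos": [0, 0, 0], "turn": 0.18, "claw": 0},
    {"delta_pos": [0, 0, 0], "turn": 0.18, "claw": 0},
    {"delta_pos": [0, 0, 0], "turn": 0.18, "claw": 0},
    {"delta_pos": [0, 0, 0], "turn": 0.15, "claw": 0},
    {"delta_pos": [0, 0, 0], "turn": 0.1, "claw": 0},
  ],
)

```text
time_s: 7.08
tcp_pos: [0.5954, -0.0813, 0.2134]
ee_rot: [[0.091, -0.996, 0.003], [-0.996, -0.091, 0.002], [-0.002, -0.003, -1.0]]
wrist_force: [2.0, 6.0, -0.3]
gripper_width: 0.2
gripper_force: 30.0
```

```bash
python3 -c "
from h import *
plan(.5945,-.083,.213,1.2)"
```

```text
t 7.075 tcp [ 0.5954 -0.0813  0.2134] z [ 0.003  0.002 -1.   ] tool y yaw -174.79 j [  7.6  20.   -3.9  -0.1 -65.9  -2.3] F [ 2.   6.  -0.3] w 0.20003192719763435
shift mm [1.6 1.1 0.4] turn rad 0.0699 alt -3.0717
```

Request:
drive_tool(
  moves=[
    {"delta_pos": [0, 0, 0], "turn": 0.06, "claw": 0},
    {"delta_pos": [0, 0, 0], "turn": 0.01, "claw": 0},
    {"delta_pos": [0, 0, 0], "turn": 0, "claw": 0.6},
    {"delta_pos": [0, 0, 0], "turn": 0, "claw": 0.6},
    {"delta_pos": [0, 0, 0], "turn": 0, "claw": 0.6},
    {"delta_pos": [0, 0, 0], "turn": 0, "claw": 0.6},
    {"delta_pos": [0, 0, -40], "turn": 0, "claw": 0.6},
    {"delta_pos": [0, 0, -50], "turn": 0, "claw": 0.6},
    {"delta_pos": [0, 0, -50], "turn": 0, "claw": 0.6},
    {"delta_pos": [0, 0, 0], "turn": 0, "claw": 0.6},
  ],
)

```text
time_s: 8.32
tcp_pos: [0.596, -0.0837, 0.3588]
ee_rot: [[0.022, -1.0, 0.011], [-1.0, -0.022, -0.0], [0.001, -0.011, -1.0]]
wrist_force: [0.5, -0.5, -0.8]
gripper_width: 0.601
gripper_force: 0.0
```

```bash
python3 -c "
from h import *
b=cap('top');c1=cv2.resize(b['color'][75:260,310:500],(580,565),interpolation=cv2.INTER_CUBIC)
d=cap('wrist');save(d['color'],'w3',1.4);print(np.round(d['extrinsics'],3))
for n in ('top','wrist'):
  W=cloud(load(n));z=W[...,2];m=(z>.24)&(z<.256)&(np.hypot(W[...,0]-.5945,W[...,1]+.083)<.06)
  p=W[m][:,:2]
  if len(p)>20: print(n,len(p),p.mean(0),cv2.minAreaRect(p.astype(np.float32)))
plan(.427,.28,.2,-172.4)
W=cloud(b);z=W[...,2]
A=np.array([.427,.2932]);y=np.array([-.1326,.9912]);x=np.array([.9912,.1326])
dx=(W[...,:2]-A)@x;dy=(W[...,:2]-A)@y
m=(abs(dx)<.012)&(abs(dy)<.1)&(z>.056)&(z<.069);print('shaft y',dy[m].min(),dy[m].max(),'x',dx[m].mean(),'zmax',np.percentile(z[m],98))
m=(abs(dx)<.03)&(abs(dy)<.1)&(z>.0705);print('collar y',np.percentile(dy[m],[2,50,98]),dx[m].mean(),z[m].max())
"
```

```text
[[-1.    -0.022 -0.001  0.597]
 [-0.021  0.963  0.268 -0.155]
 [-0.005  0.267 -0.964  0.519]
 [ 0.     0.     0.     1.   ]]
wrist 2410 [ 0.59670468 -0.08447469] ((0.5967676639556885, -0.08226308226585388), (0.017769424244761467, 0.09065887331962585), 1.4763696193695068)
t 8.425 tcp [ 0.5942 -0.0832  0.3535] z [ 0.001  0.001 -1.   ] tool y yaw -178.76 j [  7.5  16.3  10.5  -0.  -84.1  -6.2] F [ 0.1  0.9 -1.1] w 0.6013150898809694
shift mm [-366.7  159.3  153.6] turn rad -0.1109 alt 3.0307
shaft y -0.08203653053188635 0.07847789621751179 x -2.476421510308247e-05 zmax 0.06854016691283561
collar y [0.01671328 0.04762578 0.05298832] 0.00015697265062080594 0.07875211571530216
```

View pics/w3.png

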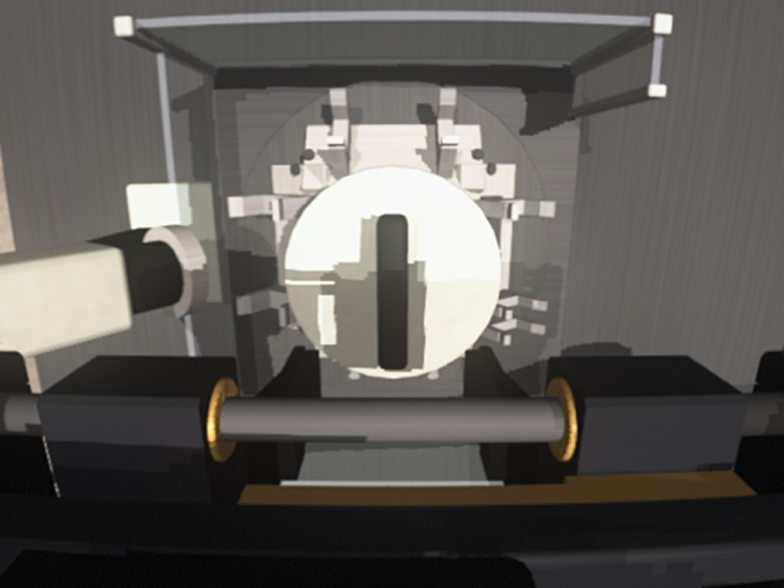

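The bar stands true (1.5°, centred at x≈0.597). The wanted nest is on the right, facing the opening, with the close pair at (525,302)/(525,325) and the single fork at (540,208). I'll measure the fork block setting from the depth cloud.

```bash
python3 - <<'E'
from h import *
O=np.array([.5955,-.0825]);a=np.radians(1.4);ex=np.array([np.cos(a),np.sin(a)]);ey=np.array([-ex[1],ex[0]])
c,s=np.cos(np.radians(35)),np.sin(np.radians(35))
for n in ('wrist','top'):
    W=cloud(load(n));X=(W[...,:2]-O)@ex+.105;Y=(W[...,:2]-O)@ey;Z=W[...,2]-.128
    nx=X*c+Z*s; nz=-X*s+Z*c
    m=(abs(nx)<.05)&(abs(nz-.0)<.03)&(abs(Y)<.085)&(nz>-.025)
    for lab,mm in (('high',m&(nz>0)),('all',m)):
        h,e=np.histogram(Y[mm]*1000,np.arange(-60,80,2));print(n,lab,[(int(a),int(k)) for a,k in zip(e,h) if k])
    for lo,hi in((-.056,-.028),(.025,.051),(.05,.075)):
        q=m&(Y>lo)&(Y<hi)&(nz>.0);print(np.percentile(Y[q]*1000,[3,20,50,80,97]).round(1),np.percentile(nx[q]*1000,[3,97]).round(1),np.percentile(nz[q]*1000,[3,97]).round(1))
E
```

```text
wrist high [(-46, 27), (-44, 39), (-42, 39), (-40, 42), (-38, 42), (-36, 39), (-34, 26), (36, 2), (38, 52), (40, 39), (42, 29), (44, 35), (46, 8), (58, 29), (60, 41), (62, 31), (64, 32), (66, 31), (68, 1)]
wrist all [(-46, 101), (-44, 107), (-42, 91), (-40, 95), (-38, 97), (-36, 86), (-34, 45), (0, 1), (36, 8), (38, 164), (40, 78), (42, 71), (44, 70), (46, 16), (58, 139), (60, 106), (62, 83), (64, 82), (66, 71), (68, 3)]
[-44.5 -42.6 -39.  -35.4 -33.1] [-20.8  26.6] [ 0.7 12.1]
[38.2 38.8 41.4 44.6 46.2] [-21.9  27. ] [ 0.8 12.3]
[59.4 60.1 62.8 65.9 67.5] [-21.8  26.6] [ 0.4 11.9]
top high []
top all []Traceback (most recent call last):
  File "<stdin>", line 11, in <module>
    return _quantile_unchecked(
        a, q, axis, out, overwrite_input, method, keepdims, weights)
    return _ureduce(a,
                    func=_quantile_ureduce_func,
    ...<5 lines>...
                    overwrite_input=overwrite_input,
                    method=method)
    r = func(a, **kwargs)
    result = _quantile(arr,
                       quantiles=q,
    ...<2 lines>...
                       out=out,
                       weights=wgt)
    slices_having_nans = np.isnan(arr[-1, ...])
                                  ~~~^^^^^^^^^
IndexError: index -1 is out of bounds for axis 0 with size 0
```

Request:
drive_tool(
  moves=[
    {"delta_pos": [-25, 10, 0], "turn": 0, "claw": 0.6},
    {"delta_pos": [-45, 19, 0], "turn": 0, "claw": 0.6},
    {"delta_pos": [-50, 21, 0], "turn": 0, "claw": 0.6},
    {"delta_pos": [-50, 21, 0], "turn": 0, "claw": 0.6},
    {"delta_pos": [-50, 21, 10], "turn": 0, "claw": 0.6},
    {"delta_pos": [-50, 21, 40], "turn": 0, "claw": 0.6},
    {"delta_pos": [-50, 21, 50], "turn": 0, "claw": 0.6},
    {"delta_pos": [-40, 16, 40], "turn": 0, "claw": 0.6},
    {"delta_pos": [-21, 9, 10], "turn": 0, "claw": 0.6},
    {"delta_pos": [0, 0, 0], "turn": -0.111, "claw": 0.6},
    {"delta_pos": [0, 0, 0], "turn": 0, "claw": 0.6},
  ],
)

```text
time_s: 9.8
tcp_pos: [0.4311, 0.2825, 0.2123]
ee_rot: [[0.132, -0.991, -0.002], [-0.991, -0.132, -0.003], [0.002, 0.003, -1.0]]
wrist_force: [0.6, 0.3, -0.1]
gripper_width: 0.599
gripper_force: 0.0
```

```bash
python3 - <<'E'
from h import *
d=cap('wrist');W=cloud(d);z=W[...,2];save(d['color'],'w4',1.4)
A=np.array([.427,.2932]);y=np.array([-.1326,.9912]);x=np.array([.9912,.1326])
dx=(W[...,:2]-A)@x;dy=(W[...,:2]-A)@y
m=(abs(dx)<.012)&(abs(dy)<.1)&(z>.06)&(z<.072)
p=W[m];print(len(p),dy[m].min(),dy[m].max(),'zmax',np.percentile(z[m],98))
q=np.polyfit(dy[m],dx[m],1);print('axis offset/slope',q)
m=(abs(dx)<.03)&(abs(dy)<.1)&(z>.0725);print('collar y',np.percentile(dy[m],[2,50,98]),z[m].max())
plan(*(A+.0012*y),.047,7.6)
E
```

```text
3614 -0.08090464028983409 0.07544520702768903 zmax 0.06806980316740206
axis offset/slope [-0.00056362  0.00095102]
collar y [-0.04549241 -0.03497492 -0.00642441] 0.3329395103741711
t 9.85 tcp [0.4314 0.2825 0.2128] z [-0.002 -0.002 -1.   ] tool y yaw -172.49 j [ 51.3  11.9 -15.5  -0.  -62.8 -43.7] F [-0.5 -0.5 -0.6] w 0.5991100856252165
shift mm [-12.7   2.7 165.7] turn rad -0.0015 alt 3.1401
```

View pics/w4.png

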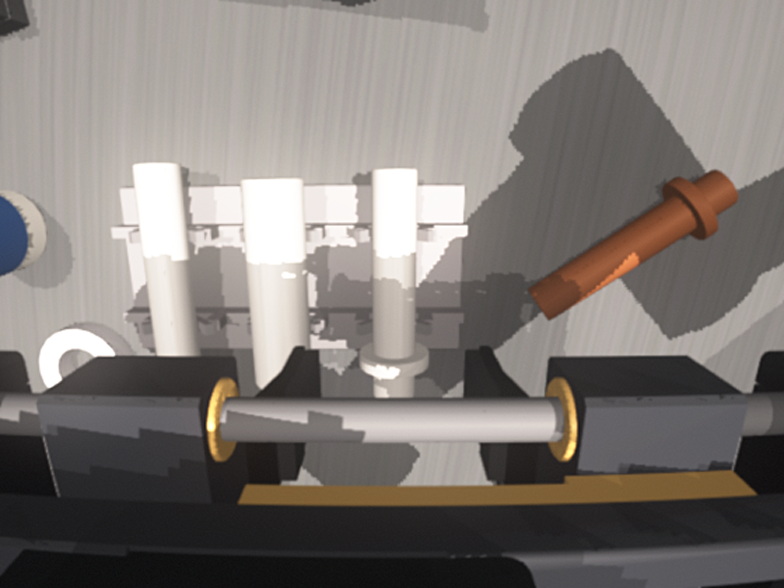

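Shaft (394,170–395) sits centred between the fingers, collar at (394,360). Descend, grip, lift.

Request:
drive_tool(
  moves=[
    {"delta_pos": [-13, 2, 30], "turn": 0, "claw": 0.6},
    {"delta_pos": [0, 0, 50], "turn": 0, "claw": 0.6},
    {"delta_pos": [0, 0, 50], "turn": 0, "claw": 0.6},
    {"delta_pos": [0, 0, 25], "turn": 0, "claw": 0.6},
    {"delta_pos": [0, 0, 8], "turn": 0, "claw": 0.6},
    {"delta_pos": [0, 0, 0], "turn": 0, "claw": 0.6},
  ],
)

```text
time_s: 10.6
tcp_pos: [0.4286, 0.2955, 0.0511]
ee_rot: [[0.132, -0.991, 0.0], [-0.991, -0.132, -0.0], [0.0, -0.0, -1.0]]
wrist_force: [0.3, 0.1, 0.8]
gripper_width: 0.599
gripper_force: 0.0
```

```bash
python3 - <<'E'
from h import *
A=np.array([.427,.2932]);y=np.array([-.1326,.9912])
plan(*(A+.0012*y),.046,7.6)
E
```

```text
t 10.6 tcp [0.4286 0.2955 0.0511] z [ 0. -0. -1.] tool y yaw -172.44 j [ 52.5  23.3 -26.5   0.  -40.2 -44.9] F [0.3 0.1 0.8] w 0.5989786211974352
shift mm [0.9 1.9 5.1] turn rad -0.0007 alt 3.1409
```

Request:
drive_tool(
  moves=[
    {"delta_pos": [0, 1.5, 5], "turn": 0, "claw": 0.6},
    {"delta_pos": [0, 0, 0], "turn": 0, "claw": 0.25},
    {"delta_pos": [0, 0, 0], "turn": 0, "claw": 0},
    {"delta_pos": [0, 0, 0], "turn": 0, "claw": 0},
    {"delta_pos": [0, 0, 0], "turn": 0, "claw": 0},
    {"delta_pos": [0, 0, 0], "turn": 0, "claw": 0},
    {"delta_pos": [0, 0, 0], "turn": 0, "claw": 0},
  ],
)

```text
time_s: 11.48
tcp_pos: [0.4274, 0.296, 0.0464]
ee_rot: [[0.133, -0.991, 0.001], [-0.991, -0.133, 0.001], [-0.001, -0.001, -1.0]]
wrist_force: [2.3, 0.3, 2.7]
gripper_width: 0.337
gripper_force: 30.0
```

Request:
drive_tool(
  moves=[
    {"delta_pos": [0, 0, -10], "turn": 0, "claw": 0},
    {"delta_pos": [0, 0, -25], "turn": 0, "claw": 0},
    {"delta_pos": [0, 0, -40], "turn": 0, "claw": 0},
    {"delta_pos": [0, 0, -40], "turn": 0, "claw": 0},
    {"delta_pos": [0, 0, -45], "turn": 0, "claw": 0},
    {"delta_pos": [0, 0, -30], "turn": 0, "claw": 0},
    {"delta_pos": [0, 0, -5], "turn": 0, "claw": 0},
    {"delta_pos": [0, 0, 0], "turn": 0, "claw": 0},
  ],
)

```text
time_s: 12.48
tcp_pos: [0.4257, 0.2947, 0.2394]
ee_rot: [[0.132, -0.991, -0.003], [-0.991, -0.132, -0.002], [0.001, 0.003, -1.0]]
wrist_force: [0.8, -0.2, -3.7]
gripper_width: 0.338
gripper_force: 30.0
```

```bash
cat > held.py <<'E'
from h import *
from station import monitor
d=cap('wrist');s=monitor.sense();R=np.array(s['ee_rot']);p=np.array(s['tcp_pos'])
W=cloud(d);T=(W-p)@R   # tool frame
x,y,z=np.moveaxis(T,-1,0)
m=(abs(y)<.011)&(abs(x)<.11)&(z>-.026)&(z<-.012)&(abs(x)>.02)
print('shaft x',np.percentile(x[m]*1e3,[.5,99.5]).round(1),'n',m.sum())
for lo,hi in((.02,.04),(.06,.085),(-.04,-.02),(-.085,-.065)):
    q=m&(x>lo)&(x<hi)
    if q.sum(): print(lo,'topz',np.percentile(z[q]*1e3,3).round(1),'y',y[q].mean()*1e3)
m=(abs(y)<.026)&(abs(x)>.035)&(abs(x)<.075)&(z>-.036)&(z<-.024)
if m.sum(): print('collar x',np.percentile(x[m]*1e3,[2,50,98]).round(1),np.percentile(z[m]*1e3,2),m.sum())
plan(.4892,-.0323,.3,1.4)
E
python3 held.py
```

```text
shaft x [-35.5  83. ] n 8984
0.02 topz -21.7 y -0.12342534852614406
0.06 topz -21.8 y -0.13136480329782768
-0.04 topz -21.4 y -0.0072894868809165875
t 12.525 tcp [0.4256 0.2945 0.2388] z [-0.004 -0.003 -1.   ] tool y yaw -172.4 j [ 52.6  11.  -12.7  -0.1 -66.5 -45. ] F [ 1.1 -0.4 -3. ] w 0.3346921142357764
shift mm [332.5 -19.6 -60.5] turn rad 0.1082 alt -3.0334
```

Gripped, level, lifted (29.3 mm opening, about 3.5 N). The far end at tool x=+83 puts the collar at tool x≈-47. Move over the nest high, then correct.

Request:
drive_tool(
  moves=[
    {"delta_pos": [10, 0, -25], "turn": 0, "claw": 0},
    {"delta_pos": [30, 0, -27], "turn": 0, "claw": 0},
    {"delta_pos": [45, 1, 0], "turn": 0, "claw": 0},
    {"delta_pos": [50, 1, 0], "turn": 0, "claw": 0},
    {"delta_pos": [50, 1, 0], "turn": 0, "claw": 0},
    {"delta_pos": [50, 1, 0], "turn": 0, "claw": 0},
    {"delta_pos": [50, 1, 0], "turn": 0, "claw": 0},
    {"delta_pos": [45, 1, 0], "turn": 0, "claw": 0},
    {"delta_pos": [35, 1, 0], "turn": 0, "claw": 0},
    {"delta_pos": [15, 0, 0], "turn": 0.05, "claw": 0},
    {"delta_pos": [0, 0, 0], "turn": 0.058, "claw": 0},
    {"delta_pos": [0, 0, 0], "turn": 0, "claw": 0},
  ],
)

```text
time_s: 14.02
tcp_pos: [0.4698, -0.0819, 0.2917]
ee_rot: [[0.025, -1.0, -0.003], [-1.0, -0.025, 0.0], [-0.0, 0.003, -1.0]]
wrist_force: [0.6, 0.2, -2.8]
gripper_width: 0.336
gripper_force: 30.0
```

```bash
cat > nst.py <<'E'
from h import *
import sys
O=np.array([.596,-.0825]);a=np.radians(1.4);ex=np.array([np.cos(a),np.sin(a)]);ey=np.array([-ex[1],ex[0]])
def go(nx,nz,Y,below=.0055):
    c,s=np.cos(np.radians(35)),np.sin(np.radians(35))
    X=-.105+nx*c-nz*s; Z=.128+nx*s+nz*c
    plan(*(O+X*ex+Y*ey),Z-below,1.4)
E
python3 - <<'E'
from nst import *
go(0,.04,.0055)
exec(open('held.py').read())
E
```

```text
t 14.025 tcp [ 0.4698 -0.0819  0.2917] z [-0.003  0.    -1.   ] tool y yaw -178.58 j [  9.7   4.8 -12.5  -0.  -72.9  -8.2] F [ 0.6  0.2 -2.8] w 0.33576546830706216
shift mm [ -1.8   1.4 136.4] turn rad 0.0004 alt -3.1412
shaft x [-35.3  83.1] n 8972
0.02 topz -20.9 y -0.07292672888396966
0.06 topz -21.0 y -0.09813532883580235
-0.04 topz -20.4 y 0.030641152914103364
t 14.075 tcp [ 0.4699 -0.0818  0.2919] z [-0.002  0.    -1.   ] tool y yaw -178.53 j [  9.7   4.8 -12.4  -0.  -72.9  -8.2] F [ 0.2  0.4 -3.3] w 0.33596408937465727
shift mm [-48.9 -20.6  -8.1] turn rad 0.0013 alt -3.1403
```

Request:
drive_tool(
  moves=[
    {"delta_pos": [-2, 1, 25], "turn": 0, "claw": 0},
    {"delta_pos": [0, 0, 40], "turn": 0, "claw": 0},
    {"delta_pos": [0, 0, 40], "turn": 0, "claw": 0},
    {"delta_pos": [0, 0, 25], "turn": 0, "claw": 0},
    {"delta_pos": [0, 0, 6], "turn": 0, "claw": 0},
    {"delta_pos": [0, 0, 0], "turn": 0, "claw": 0},
  ],
)

```text
time_s: 14.82
tcp_pos: [0.4697, -0.0799, 0.1573]
ee_rot: [[0.026, -1.0, 0.0], [-1.0, -0.026, -0.0], [0.0, -0.0, -1.0]]
wrist_force: [0.3, -0.1, -2.7]
gripper_width: 0.335
gripper_force: 30.0
```

```bash
python3 - <<'E'
from nst import *
go(0,.025,.0055)
d=cap('wrist');b=cap('top')
c1=cv2.resize(d['color'][90:330,150:470],(800,600),interpolation=cv2.INTER_CUBIC)
c2=cv2.resize(b['color'][150:250,330:490],(800,500),interpolation=cv2.INTER_CUBIC)
cv2.imwrite('pics/w5.png',c1[...,::-1]);cv2.imwrite('pics/t5.png',c2[...,::-1])
E
```

```text
t 14.825 tcp [ 0.4697 -0.0799  0.1573] z [ 0. -0. -1.] tool y yaw -178.51 j [ 10.   11.2 -25.3   0.  -53.5  -8.5] F [ 0.3 -0.1 -2.7] w 0.3346491473043292
shift mm [ 0.2 -6.9 14.3] turn rad 0.0017 alt -3.1399
```

View pics/w5.png

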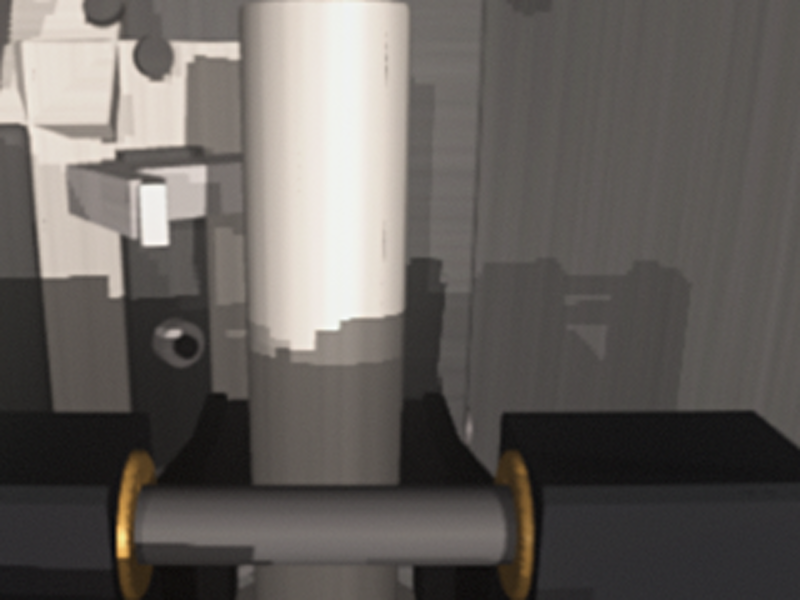

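The wrist crop shows the shaft upright in the picture at (330,0–480), above the single fork (150,210). Go in along the nest normal and watch the force.

Request:
drive_tool(
  moves=[
    {"delta_pos": [0, -3, 6], "turn": 0, "claw": 0},
    {"delta_pos": [0, -3, 6], "turn": 0, "claw": 0},
    {"delta_pos": [0, -1, 2], "turn": 0.002, "claw": 0},
    {"delta_pos": [0, 0, 0], "turn": 0, "claw": 0},
  ],
)

```text
time_s: 15.42
tcp_pos: [0.4762, -0.0801, 0.1426]
ee_rot: [[0.023, -1.0, -0.001], [-1.0, -0.023, -0.0], [0.0, 0.001, -1.0]]
wrist_force: [0.1, 0.0, -3.2]
gripper_width: 0.337
gripper_force: 30.0
```

```bash
python3 - <<'E'
from nst import *
go(0,.017,.0055)
E
```

```text
t 15.425 tcp [ 0.4762 -0.0801  0.1426] z [-0.001 -0.    -1.   ] tool y yaw -178.69 j [  9.8  12.8 -25.6   0.  -51.6  -8.5] F [ 0.1  0.  -3.2] w 0.3368073418352165
shift mm [-0.1 -5.   6.2] turn rad -0.0016 alt 3.14
```

Request:
drive_tool(
  moves=[
    {"delta_pos": [0, -2, 3], "turn": 0, "claw": 0},
    {"delta_pos": [0, -3, 3], "turn": 0, "claw": 0},
    {"delta_pos": [0, 0, 0], "turn": 0, "claw": 0},
    {"delta_pos": [0, 0, 0], "turn": 0, "claw": 0},
  ],
)

```text
time_s: 15.92
tcp_pos: [0.4812, -0.0799, 0.1369]
ee_rot: [[0.023, -1.0, -0.0], [-1.0, -0.023, -0.0], [0.0, 0.0, -1.0]]
wrist_force: [-0.7, 0.4, -2.9]
gripper_width: 0.337
gripper_force: 30.0
```

```bash
python3 - <<'E'
from nst import *
go(0,.0115,.0055)
E
```

```text
t 15.925 tcp [ 0.4812 -0.0799  0.1369] z [-0. -0. -1.] tool y yaw -178.68 j [  9.7  13.7 -25.4   0.  -50.9  -8.4] F [-0.7  0.4 -2.9] w 0.33650298032730686
shift mm [-0.1 -3.1  5. ] turn rad -0.0014 alt 3.1402
```

Request:
drive_tool(
  moves=[
    {"delta_pos": [0, -1.5, 2], "turn": 0, "claw": 0},
    {"delta_pos": [0, -1.5, 2], "turn": 0, "claw": 0},
    {"delta_pos": [0, 0, 0.5], "turn": 0, "claw": 0},
    {"delta_pos": [0, 0, 0], "turn": 0, "claw": 0},
  ],
)

```text
time_s: 16.42
tcp_pos: [0.4833, -0.0799, 0.1343]
ee_rot: [[0.024, -1.0, -0.001], [-1.0, -0.024, -0.0], [0.0, 0.001, -1.0]]
wrist_force: [-8.4, 2.1, 10.9]
gripper_width: 0.334
gripper_force: 41.2
```

```bash
python3 - <<'E'
from nst import *
go(0,.0115,.0055)
b=cap('top')
save(b['color'][150:250,330:490],'t6',5)
E
```

```text
t 16.425 tcp [ 0.4833 -0.0799  0.1343] z [-0.001 -0.    -1.   ] tool y yaw -178.63 j [  9.7  14.1 -25.3   0.  -50.6  -8.3] F [-8.4  2.1 10.9] w 0.33429653162321304
shift mm [-0.2 -1.   2.4] turn rad -0.0006 alt 3.141
```

View pics/t6.png

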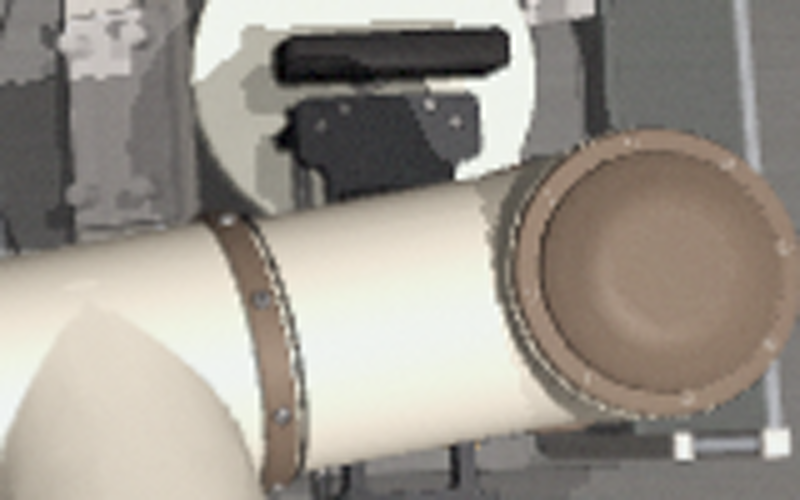

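The top crop shows the gripper body's edge (390,95) lying over the dust cap just in front of the bar (390,55). The force is either body-on-cap or shaft-in-saddle, and the moment will tell which.

```bash
python3 - <<'E'
from station import monitor
s=monitor.sense();print(s['moment'],s['wrist_force'],s['effort'])
exec(open('held.py').read())
E
```

```text
[0.55885076 1.78935417 0.12724083] [-8.77656476  2.0025305  11.21460984] [ -0.41894442 -23.08773994  16.05319798   3.65250796   1.54020142
  -0.08450625]
shaft x [-35.9  83. ] n 8982
0.02 topz -21.1 y -0.11930565754951894
0.06 topz -21.4 y -0.12264153003224901
-0.04 topz -20.8 y 0.04815997121415327
t 16.525 tcp [ 0.4833 -0.08    0.1343] z [-0.001 -0.    -1.   ] tool y yaw -178.64 j [  9.7  14.1 -25.3   0.  -50.6  -8.3] F [-8.5  1.6  9.5] w 0.33354210482863117
shift mm [ -47.4   -6.9 -165.7] turn rad -0.0007 alt 3.1409
```

Request:
drive_tool(
  moves=[
    {"delta_pos": [0, 1, -3], "turn": 0, "claw": 0},
    {"delta_pos": [0, 0, 0], "turn": 0, "claw": 0},
    {"delta_pos": [0, 0, 0], "turn": 0, "claw": 0},
  ],
)

```text
time_s: 16.9
tcp_pos: [0.4831, -0.0799, 0.135]
ee_rot: [[0.023, -1.0, -0.001], [-1.0, -0.023, -0.0], [0.0, 0.001, -1.0]]
wrist_force: [-0.3, 0.3, -2.9]
gripper_width: 0.335
gripper_force: 30.0
```

```bash
python3 - <<'E'
from station import monitor
s=monitor.sense();print(s['moment'],s['wrist_force'],s['tcp_pos'])
exec(open('held.py').read())
E
```

```text
[-0.02392067  0.08880624 -0.0114496 ] [-0.27541875  0.27623319 -2.94049723] [ 0.48314749 -0.07985168  0.13503905]
shaft x [-35.8  83. ] n 8968
0.02 topz -21.2 y -0.12959860446178403
0.06 topz -21.3 y -0.1254824725720778
-0.04 topz -20.8 y 0.02733850372625122
t 16.95 tcp [ 0.4832 -0.0798  0.135 ] z [-0.001 -0.    -1.   ] tool y yaw -178.69 j [  9.7  14.  -25.3  -0.  -50.7  -8.3] F [-0.1 -0.  -2.6] w 0.335036895521121
shift mm [ -47.4   -7.  -165. ] turn rad -0.0015 alt 3.1401
```

```bash
python3 - <<'E'
from h import *
from station import monitor
d=load('wrist');s=monitor.sense();R=np.array(s['ee_rot']);p=np.array(s['tcp_pos'])
T=(cloud(d)-p)@R;x,y,z=np.moveaxis(T,-1,0)
c,sn=np.cos(np.radians(35)),np.sin(np.radians(35))
X=-y;Z=-z-.0055; nx=X*c+Z*sn; nz=-X*sn+Z*c   # nest-like axes about the shaft axis
m=(x>.036)&(x<.054)&(abs(nx)<.045)&(nz>-.06)&(nz<.03)
# coarse picture: mean nz max per 2mm nx
for a in range(-44,44,2):
    q=m&(nx*1e3>=a)&(nx*1e3<a+2)
    if q.any(): print(a,q.sum(),'nz',np.percentile(nz[q]*1e3,[2,50,98]).round(1),'x',np.percentile(x[q]*1e3,[2,98]).round(1))
E
```

```text
-28 1 nz [-5. -5. -5.] x [49.6 49.6]
-26 32 nz [-6.7 -4.2 -3.7] x [38.1 50.2]
-24 45 nz [-4.  -3.3 -2.6] x [38.3 50. ]
-22 46 nz [-3.3 -2.5 -1.5] x [38.8 49.8]
-20 1 nz [-1.5 -1.5 -1.5] x [46.4 46.4]
-12 28 nz [-55.7   8.4   9.4] x [39.1 53.8]
-10 43 nz [-55.2   9.7  11. ] x [36.7 53.5]
-8 72 nz [-54.3  11.7  13. ] x [36.4 53.6]
-6 136 nz [-54.2  12.9  13.8] x [36.4 53.7]
-4 143 nz [-54.8  13.4  14.4] x [36.4 53.8]
-2 149 nz [-53.9  14.1  15. ] x [36.5 53.8]
0 224 nz [-54.   14.2  15.4] x [36.6 53.6]
2 279 nz [-53.7  13.6  15.1] x [36.5 53.5]
4 306 nz [-54.3  13.3  14.7] x [36.7 53.6]
6 324 nz [-53.5  12.6  14.2] x [36.5 53.6]
8 311 nz [-53.8  11.5  13.3] x [36.6 53.8]
10 327 nz [-54.3  10.1  12.1] x [36.4 53.5]
12 420 nz [-54.5   7.7  10.6] x [36.3 53.7]
14 663 nz [-54.2   2.2   7.1] x [36.5 53.6]
16 101 nz [-54.7 -13.6   4.6] x [37.5 53.8]
18 75 nz [-54.9 -38.3  -8.6] x [49.9 54. ]
20 121 nz [-54.9 -19.6  -2. ] x [38.7 53. ]
22 333 nz [-54.9 -11.7  -2. ] x [37.5 53.1]
24 1059 nz [-54.7 -27.9  -3.2] x [38.1 50.5]
26 132 nz [-55.4 -54.3  -3.7] x [36.7 53.5]
28 115 nz [-55.6 -54.2 -53.1] x [36.2 53.5]
30 125 nz [-55.6 -54.2 -52.9] x [36.4 53.6]
32 107 nz [-55.3 -53.8 -52.7] x [36.4 53.3]
34 139 nz [-55.1 -53.8 -52.4] x [36.5 53.9]
36 145 nz [-56.4 -54.9 -53.3] x [36.7 53.5]
38 146 nz [-57.9 -56.  -54.4] x [36.5 53.5]
40 161 nz [-59.1 -57.4 -55.3] x [36.5 53.5]
42 129 nz [-59.9 -58.7 -57.4] x [37.  53.1]
```

Fork 1 is symmetric about the held shaft (arms at ±21–26 mm, lip about 3 mm below the axis), with y right to about 0.4 mm. So the contact is the inner finger or slider on the cap, not the shaft. I'll test whether standing further out lets the tool go lower.

Request:
drive_tool(
  moves=[
    {"delta_pos": [0, 2, 0], "turn": 0, "claw": 0},
    {"delta_pos": [0, 2, 0], "turn": 0, "claw": 0},
    {"delta_pos": [0, 0, 1], "turn": 0, "claw": 0},
    {"delta_pos": [0, 0, 1], "turn": 0, "claw": 0},
    {"delta_pos": [0, 0, 0.5], "turn": 0, "claw": 0},
    {"delta_pos": [0, 0, 0], "turn": 0, "claw": 0},
  ],
)

```text
time_s: 17.7
tcp_pos: [0.4793, -0.08, 0.134]
ee_rot: [[0.023, -1.0, 0.001], [-1.0, -0.023, -0.0], [0.0, -0.001, -1.0]]
wrist_force: [-3.9, 0.4, 5.4]
gripper_width: 0.333
gripper_force: 36.4
```

Request:
drive_tool(
  moves=[
    {"delta_pos": [0, 0, 1], "turn": 0, "claw": 0},
    {"delta_pos": [0, 0, 0], "turn": 0, "claw": 0},
  ],
)

```text
time_s: 17.95
tcp_pos: [0.4795, -0.0801, 0.1338]
ee_rot: [[0.024, -1.0, 0.002], [-1.0, -0.024, -0.0], [0.0, -0.002, -1.0]]
wrist_force: [-6.7, 1.2, 10.2]
gripper_width: 0.335
gripper_force: 39.6
```

The height limit is flat (TCP ≈0.134 m wherever I stand), so the slider rests on the cap. With the shaft 5.5 mm above the fingertips it would be released about 12 mm too high. I'll put it back in its notch and regrip nearer the tips.

Request:
drive_tool(
  moves=[
    {"delta_pos": [0, 0, -10], "turn": 0, "claw": 0},
    {"delta_pos": [0, 0, -30], "turn": 0, "claw": 0},
    {"delta_pos": [0, 0, -45], "turn": 0, "claw": 0},
    {"delta_pos": [0, 0, -45], "turn": 0, "claw": 0},
    {"delta_pos": [0, 0, -25], "turn": 0, "claw": 0},
    {"delta_pos": [-20, 3, 0], "turn": 0, "claw": 0},
    {"delta_pos": [-45, 6, 0], "turn": 0, "claw": 0},
    {"delta_pos": [-50, 6, 0], "turn": 0, "claw": 0},
    {"delta_pos": [-55, 7, 0], "turn": 0, "claw": 0},
    {"delta_pos": [-55, 7, 0], "turn": 0, "claw": 0},
    {"delta_pos": [-55, 6, 0], "turn": 0, "claw": 0},
    {"delta_pos": [-50, 6, 0], "turn": 0, "claw": 0},
  ],
)

```text
time_s: 19.45
tcp_pos: [0.43, 0.251, 0.2868]
ee_rot: [[0.024, -1.0, -0.0], [-1.0, -0.024, 0.0], [-0.0, 0.0, -1.0]]
wrist_force: [0.6, -0.2, -3.9]
gripper_width: 0.336
gripper_force: 30.0
```

Request:
drive_tool(
  moves=[
    {"delta_pos": [-35, 4, 20], "turn": -0.05, "claw": 0},
    {"delta_pos": [-12, 0, 40], "turn": -0.058, "claw": 0},
    {"delta_pos": [0, 0, 40], "turn": 0, "claw": 0},
    {"delta_pos": [0, 0, 20], "turn": 0, "claw": 0},
    {"delta_pos": [0, 0, 0], "turn": 0, "claw": 0},
  ],
)

```text
time_s: 20.08
tcp_pos: [0.4241, 0.2951, 0.165]
ee_rot: [[0.13, -0.991, -0.003], [-0.991, -0.13, -0.004], [0.003, 0.004, -1.0]]
wrist_force: [-0.6, 0.5, -1.9]
gripper_width: 0.337
gripper_force: 30.0
```

```bash
python3 -c "
from h import *
plan(.4273,.2958,.0465,7.6)"
```

```text
t 20.075 tcp [0.4241 0.2951 0.165 ] z [-0.003 -0.004 -1.   ] tool y yaw -172.5 j [ 52.8  14.7 -19.3  -0.  -56.3 -45.3] F [-0.6  0.5 -1.9] w 0.3370162047470113
shift mm [ -0.7  -3.7 118.5] turn rad -0.0018 alt 3.1398
```

Request:
drive_tool(
  moves=[
    {"delta_pos": [-0.5, -3.5, 30], "turn": -0.002, "claw": 0},
    {"delta_pos": [0, 0, 40], "turn": 0, "claw": 0},
    {"delta_pos": [0, 0, 30], "turn": 0, "claw": 0},
    {"delta_pos": [0, 0, 8], "turn": 0, "claw": 0},
    {"delta_pos": [0, 0, 3], "turn": 0, "claw": 0},
    {"delta_pos": [0, 0, 2], "turn": 0, "claw": 0},
    {"delta_pos": [0, 0, 1], "turn": 0, "claw": 0},
    {"delta_pos": [0, 0, 0], "turn": 0, "claw": 0},
  ],
)

```text
time_s: 21.08
tcp_pos: [0.4286, 0.2971, 0.0535]
ee_rot: [[0.133, -0.991, 0.001], [-0.991, -0.133, 0.001], [-0.001, -0.001, -1.0]]
wrist_force: [-0.5, -0.4, -4.3]
gripper_width: 0.331
gripper_force: 30.0
```

```bash
python3 -c "
from h import *
plan(.4273,.2958,.0465,7.6)"
```

```text
t 21.075 tcp [0.4286 0.2971 0.0535] z [ 0.001  0.001 -1.   ] tool y yaw -172.38 j [ 52.6  23.1 -26.3   0.  -40.5 -45. ] F [-0.5 -0.4 -4.3] w 0.3310218337438587
shift mm [1.1 1.4 7. ] turn rad 0.0004 alt -3.1412
```

Request:
drive_tool(
  moves=[
    {"delta_pos": [1, 1.2, 3], "turn": 0, "claw": 0},
    {"delta_pos": [0, 0, 2], "turn": 0, "claw": 0},
    {"delta_pos": [0, 0, 1.5], "turn": 0, "claw": 0},
    {"delta_pos": [0, 0, 0.5], "turn": 0, "claw": 0},
    {"delta_pos": [0, 0, 0], "turn": 0, "claw": 0},
  ],
)

```text
time_s: 21.7
tcp_pos: [0.4275, 0.2958, 0.0464]
ee_rot: [[0.133, -0.991, 0.001], [-0.991, -0.133, 0.0], [-0.0, -0.001, -1.0]]
wrist_force: [-0.2, -0.6, 1.6]
gripper_width: 0.337
gripper_force: 30.0
```

Request:
drive_tool(
  moves=[
    {"delta_pos": [0, 0, 0], "turn": 0, "claw": 0.45},
    {"delta_pos": [0, 0, 0], "turn": 0, "claw": 0.45},
    {"delta_pos": [0, 0, 0], "turn": 0, "claw": 0.45},
    {"delta_pos": [0, 0, -3], "turn": 0, "claw": 0.45},
    {"delta_pos": [0, 0, 0], "turn": 0, "claw": 0.45},
  ],
)

```text
time_s: 22.32
tcp_pos: [0.4275, 0.296, 0.0492]
ee_rot: [[0.133, -0.991, 0.001], [-0.991, -0.133, 0.001], [-0.001, -0.001, -1.0]]
wrist_force: [0.9, 0.4, -0.0]
gripper_width: 0.448
gripper_force: 0.0
```

```bash
python3 -c "
from h import *
plan(.4273,.2958,.049,7.6)"
```

```text
t 22.325 tcp [0.4275 0.296  0.0492] z [ 0.001  0.001 -1.   ] tool y yaw -172.37 j [ 52.6  23.3 -26.7   0.  -39.9 -45. ] F [ 0.9  0.4 -0. ] w 0.4484618046309723
shift mm [0.1 0.2 0.2] turn rad 0.0005 alt -3.1411
```

Request:
drive_tool(
  moves=[
    {"delta_pos": [0, 0, 0], "turn": 0, "claw": 0},
    {"delta_pos": [0, 0, 0], "turn": 0, "claw": 0},
    {"delta_pos": [0, 0, 0], "turn": 0, "claw": 0},
    {"delta_pos": [0, 0, 0], "turn": 0, "claw": 0},
    {"delta_pos": [0, 0, -5], "turn": 0, "claw": 0},
    {"delta_pos": [0, 0, -10], "turn": 0, "claw": 0},
    {"delta_pos": [0, 0, -25], "turn": 0, "claw": 0},
    {"delta_pos": [0, 0, -40], "turn": 0, "claw": 0},
    {"delta_pos": [0, 0, -40], "turn": 0, "claw": 0},
    {"delta_pos": [0, 0, -25], "turn": 0, "claw": 0},
    {"delta_pos": [0, 0, -5], "turn": 0, "claw": 0},
    {"delta_pos": [0, 0, 0], "turn": 0, "claw": 0},
  ],
)

```text
time_s: 23.82
tcp_pos: [0.4266, 0.2953, 0.1983]
ee_rot: [[0.132, -0.991, -0.001], [-0.991, -0.132, -0.001], [0.0, 0.001, -1.0]]
wrist_force: [0.4, -0.6, -3.8]
gripper_width: 0.335
gripper_force: 30.0
```

```bash
sed -i 's/z>-.026)&(z<-.012/z>-.024)\&(z<-.010/' held.py; python3 held.py
```

```text
shaft x [-37.6  82.9] n 8820
0.02 topz -19.1 y -0.15363137796435314
0.06 topz -19.3 y -0.13430146054199013
-0.04 topz -18.9 y -0.10534298625074054
t 23.875 tcp [0.4265 0.2951 0.1976] z [-0.002 -0.002 -1.   ] tool y yaw -172.4 j [ 52.6  13.  -16.4  -0.  -60.8 -45. ] F [ 0.5 -0.3 -3.6] w 0.3349367714451981
shift mm [ 332.9  -18.6 -102. ] turn rad 0.1082 alt -3.0334
```

Request:
drive_tool(
  moves=[
    {"delta_pos": [0, 0, -30], "turn": 0, "claw": 0},
    {"delta_pos": [10, 0, -40], "turn": 0, "claw": 0},
    {"delta_pos": [35, 1, -22], "turn": 0, "claw": 0},
    {"delta_pos": [50, 1, 0], "turn": 0, "claw": 0},
    {"delta_pos": [50, 1, 0], "turn": 0, "claw": 0},
    {"delta_pos": [50, 1, 0], "turn": 0, "claw": 0},
    {"delta_pos": [50, 1, 0], "turn": 0, "claw": 0},
    {"delta_pos": [50, 1, 0], "turn": 0, "claw": 0},
    {"delta_pos": [40, 1, 0], "turn": 0, "claw": 0},
    {"delta_pos": [30, 1, 0], "turn": 0.05, "claw": 0},
    {"delta_pos": [13, 0, 0], "turn": 0.058, "claw": 0},
    {"delta_pos": [0, 0, 0], "turn": 0, "claw": 0},
  ],
)

```text
time_s: 25.38
tcp_pos: [0.4684, -0.0804, 0.2898]
ee_rot: [[0.023, -1.0, -0.002], [-1.0, -0.023, 0.0], [-0.0, 0.002, -1.0]]
wrist_force: [-0.1, 0.7, -3.2]
gripper_width: 0.337
gripper_force: 30.0
```

```bash
python3 -c "
from nst import *
go(0,.04,.0059,.003)"
```

```text
t 25.375 tcp [ 0.4684 -0.0804  0.2898] z [-0.002  0.    -1.   ] tool y yaw -178.65 j [  9.9   4.7 -12.9  -0.  -72.6  -8.5] F [-0.1  0.7 -3.2] w 0.33687458037352497
shift mm [ -0.7   0.2 132. ] turn rad -0.001 alt 3.1406
```

Request:
drive_tool(
  moves=[
    {"delta_pos": [-0.7, 0, 25], "turn": 0, "claw": 0},
    {"delta_pos": [0, 0, 40], "turn": 0, "claw": 0},
    {"delta_pos": [0, 0, 40], "turn": 0, "claw": 0},
    {"delta_pos": [0, 0, 22], "turn": 0, "claw": 0},
    {"delta_pos": [0, 0, 5], "turn": 0, "claw": 0},
    {"delta_pos": [0, -3, 4], "turn": 0, "claw": 0},
    {"delta_pos": [0, -3, 4], "turn": 0, "claw": 0},
    {"delta_pos": [0, -2, 3], "turn": 0, "claw": 0},
    {"delta_pos": [0, 0, 0], "turn": 0, "claw": 0},
  ],
)

```text
time_s: 26.5
tcp_pos: [0.477, -0.0792, 0.148]
ee_rot: [[0.025, -1.0, 0.0], [-1.0, -0.025, 0.0], [-0.0, -0.0, -1.0]]
wrist_force: [-0.4, 0.2, -3.5]
gripper_width: 0.332
gripper_force: 30.0
```

```bash
python3 -c "
from nst import *
go(0,.0127,.0059,.003)"
```

```text
t 26.5 tcp [ 0.477  -0.0792  0.148 ] z [ 0.  0. -1.] tool y yaw -178.57 j [  9.9  12.5 -25.1  -0.  -52.3  -8.4] F [-0.4  0.2 -3.5] w 0.33242189112240655
shift mm [ 0.3 -6.6 12.6] turn rad 0.0005 alt -3.1411
```

Request:
drive_tool(
  moves=[
    {"delta_pos": [0.3, -2, 4], "turn": 0, "claw": 0},
    {"delta_pos": [0, -2, 4], "turn": 0, "claw": 0},
    {"delta_pos": [0, -2, 3], "turn": 0, "claw": 0},
    {"delta_pos": [0, -0.6, 1.5], "turn": 0, "claw": 0},
    {"delta_pos": [0, 0, 0], "turn": 0, "claw": 0},
    {"delta_pos": [0, 0, 0], "turn": 0, "claw": 0},
  ],
)

```text
time_s: 27.25
tcp_pos: [0.4835, -0.0793, 0.1355]
ee_rot: [[0.025, -1.0, 0.0], [-1.0, -0.025, -0.0], [0.0, -0.0, -1.0]]
wrist_force: [0.3, -0.1, -3.5]
gripper_width: 0.339
gripper_force: 30.0
```

```bash
python3 - <<'E'
from nst import *
go(0,.0127,.0059,.003)
exec(open('held.py').read())
R=np.array(s['ee_rot']);T=(W-p)@R;x,y,z=np.moveaxis(T,-1,0)
c,sn=np.cos(np.radians(35)),np.sin(np.radians(35))
X=-y;Z=-z-.003; nx=X*c+Z*sn; nz=-X*sn+Z*c
m=(x>.03)&(x<.06)&(abs(nx)>.0195)&(abs(nx)<.03)&(nz<.008)&(nz>-.012)
for sgn in(-1,1):
    q=m&(np.sign(nx)==sgn); print('arm',sgn,q.sum(),'nx',np.percentile(nx[q]*1e3,[2,98]).round(1),'nz',np.percentile(nz[q]*1e3,[50,98]).round(1),'x',np.percentile(x[q]*1e3,[1,99]).round(1))
E
```

```text
t 27.25 tcp [ 0.4835 -0.0793  0.1355] z [ 0. -0. -1.] tool y yaw -178.56 j [  9.7  14.  -25.3   0.  -50.8  -8.3] F [ 0.3 -0.1 -3.5] w 0.33898410441810406
shift mm [ 0.1 -0.1  0.1] turn rad 0.0007 alt -3.1409
shaft x [-37.5  82.9] n 8815
0.02 topz -18.5 y -0.10609316015775108
0.06 topz -18.8 y -0.13029914969836642
-0.04 topz -18.2 y -0.12475515172515676
t 27.3 tcp [ 0.4835 -0.0793  0.1355] z [ 0.  0. -1.] tool y yaw -178.56 j [  9.7  14.  -25.3   0.  -50.8  -8.3] F [ 0.4  0.4 -2.9] w 0.3315968632482713
shift mm [ -46.8   -7.  -164.5] turn rad 0.0006 alt -3.141
arm -1 155 nx [-24.6 -19.6] nz [-1.4 -0. ] x [38.8 50.7]
arm 1 538 nx [21.4 26.9] nz [-2.3 -0.1] x [38.6 50.7]
```

Everything agrees: fork 1 centre at tool x 44.7 against 44.5 wanted, and force is just the weight. Lower the last bit and open slowly.

Request:
drive_tool(
  moves=[
    {"delta_pos": [0, 0, 0.7], "turn": 0, "claw": 0},
    {"delta_pos": [0, 0, 0], "turn": 0, "claw": 0},
    {"delta_pos": [0, 0, 0], "turn": 0, "claw": 0.34},
    {"delta_pos": [0, 0, 0], "turn": 0, "claw": 0.35},
    {"delta_pos": [0, 0, 0], "turn": 0, "claw": 0.36},
    {"delta_pos": [0, 0, 0], "turn": 0, "claw": 0.38},
    {"delta_pos": [0, 0, 0], "turn": 0, "claw": 0.4},
    {"delta_pos": [0, 0, 0], "turn": 0, "claw": 0.4},
  ],
)

```text
time_s: 28.3
tcp_pos: [0.4838, -0.0793, 0.1349]
ee_rot: [[0.025, -1.0, 0.001], [-1.0, -0.025, 0.0], [-0.0, -0.001, -1.0]]
wrist_force: [1.6, -0.1, 0.2]
gripper_width: 0.398
gripper_force: 0.8
```

```bash
cat > rel.py <<'E'
from nst import *
from station import monitor
d=cap('wrist');W=cloud(d);s=monitor.sense()
Xm=(W[...,:2]-O)@ex+.105;Y=(W[...,:2]-O)@ey;Z=W[...,2]-.128
c,sn=np.cos(np.radians(35)),np.sin(np.radians(35));nx=Xm*c+Z*sn;nz=-Xm*sn+Z*c
for lo,hi in((-.077,-.055),(-.03,-.015)):
    m=(Y>lo)&(Y<hi)&(abs(nx)<.014)&(nz>.0)&(nz<.04)
    if m.sum()>20:
        A=np.c_[2*nx[m],2*nz[m],np.ones(m.sum())];k=np.linalg.lstsq(A,nx[m]**2+nz[m]**2,rcond=None)[0]
        r=np.hypot(nx[m]-k[0],nz[m]-k[1]);print('Y',lo,'axis nx,nz mm',(k[:2]*1e3).round(1),'top nz',np.percentile(nz[m],98)*1e3,'n',m.sum())
m=(abs(nx)<.012)&(abs(Y)<.1)&(nz>.005)&(nz<.04);print('Ymin',Y[m].min()*1e3)
print(s['tcp_pos'],s['wrist_force'],s['gripper_width'],s['time_s'])
E
python3 rel.py
```

```text
Y -0.077 axis nx,nz mm [-0.4  4.5] top nz 19.096933656087153 n 3007
Y -0.03 axis nx,nz mm [-0.4  4.4] top nz 18.922702825721803 n 1693
Ymin -77.65404674483685
[ 0.48378202 -0.07928575  0.13492422] [1.80557723 0.42568716 0.22548882] 0.3977072651328976 28.35
```

Shaft is slid down to about 4 mm from home, level, held by the inner fingertip. Raise slowly to let it go home.

Request:
drive_tool(
  moves=[
    {"delta_pos": [0, 0, -1], "turn": 0, "claw": 0.4},
    {"delta_pos": [0, 0, -1], "turn": 0, "claw": 0.4},
    {"delta_pos": [0, 0, -2], "turn": 0, "claw": 0.4},
    {"delta_pos": [0, 0, -3], "turn": 0, "claw": 0.4},
    {"delta_pos": [0, 0, -8], "turn": 0, "claw": 0.4},
    {"delta_pos": [0, 0, -20], "turn": 0, "claw": 0.4},
    {"delta_pos": [0, 0, 0], "turn": 0, "claw": 0.4},
  ],
)

```text
time_s: 29.22
tcp_pos: [0.4845, -0.0792, 0.1714]
ee_rot: [[0.025, -1.0, 0.004], [-1.0, -0.025, 0.0], [-0.0, -0.004, -1.0]]
wrist_force: [-0.5, 0.7, -0.3]
gripper_width: 0.403
gripper_force: 0.0
```

```bash
python3 rel.py
```

```text
Y -0.077 axis nx,nz mm [-0.2  1.4] top nz 15.744603205452814 n 1886
Y -0.03 axis nx,nz mm [-0.1  1.4] top nz 15.645895327705173 n 1068
Ymin -77.5260864689116
[ 0.4836649  -0.07919393  0.17029599] [ 0.43533486 -0.4032724  -0.12004767] 0.4009464351714617 29.275
```

Home: top at nz 15.7 (camera bias under 1 mm), level at both places. Withdraw and check from clear.

Request:
drive_tool(
  moves=[
    {"delta_pos": [0, 0, -30], "turn": 0, "claw": 0.4},
    {"delta_pos": [0, 0, -45], "turn": 0, "claw": 0.4},
    {"delta_pos": [0, 0, -45], "turn": 0, "claw": 0.4},
    {"delta_pos": [40, 0, -20], "turn": 0, "claw": 0.4},
    {"delta_pos": [50, 0, 0], "turn": 0, "claw": 0.4},
    {"delta_pos": [50, 0, 0], "turn": 0, "claw": 0.4},
    {"delta_pos": [0, 0, 0], "turn": 0, "claw": 0.4},
    {"delta_pos": [0, 0, 0], "turn": 0, "claw": 0.4},
  ],
)

```text
time_s: 30.28
tcp_pos: [0.4865, -0.2191, 0.3088]
ee_rot: [[0.024, -1.0, -0.002], [-1.0, -0.024, 0.001], [-0.001, 0.002, -1.0]]
wrist_force: [-1.0, 0.4, -0.3]
gripper_width: 0.398
gripper_force: 0.0
```

```bash
python3 - <<'E'
exec(open('rel.py').read())
b=cap('top');W=cloud(b);z=W[...,2];m=(z>.24)&(z<.256)&(np.hypot(W[...,0]-.5945,W[...,1]+.083)<.06);q=W[m][:,:2].astype(np.float32)
print(cv2.minAreaRect(q))
save(b['color'][100:270,310:510],'t7',4) if 0 else cv2.imwrite('pics/t7.png',cv2.resize(b['color'][110:260,310:510],(800,600),interpolation=cv2.INTER_CUBIC)[...,::-1])
E
```

```text
Y -0.077 axis nx,nz mm [-0.1  1.2] top nz 15.498677872287132 n 472
Ymin -78.54445190854582
[ 0.48670693 -0.21863818  0.30913046] [-0.39686337 -0.04944636 -0.32342363] 0.403598241786088 30.325
((0.5947936177253723, -0.07760827988386154), (0.0186820887029171, 0.0834888443350792), 1.6669487953186035)
```

View pics/t7.png

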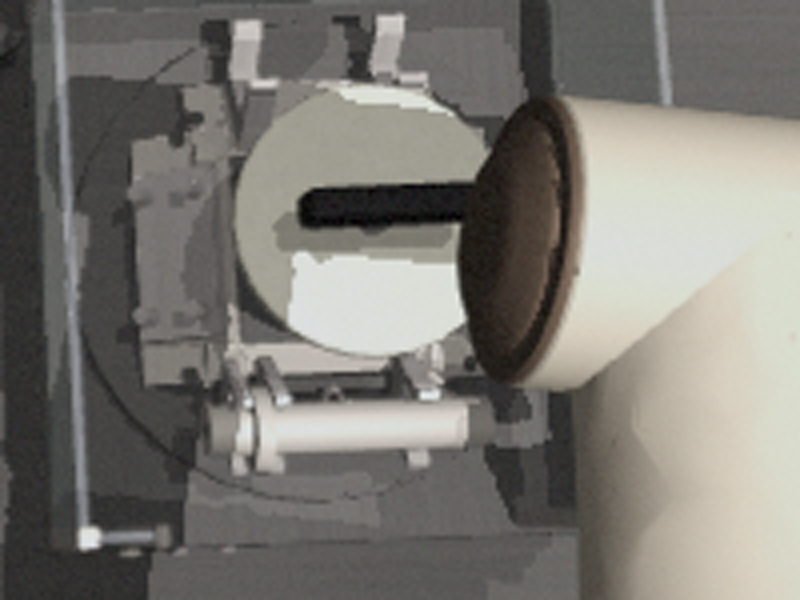

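The shaft lies across all three saddles (205–480,430), with its collar at (253,430) in the gap. The bar is square and the robot is clear, so I'm handing in.

```bash
python3 -c "
from station import ticket
print(ticket.finish_job())"
```

```text
the job is handed in; nothing more can be done
None
```

The job is handed in at about 30 s of the 72 s limit: the wanted nest faces the loading opening and the collared shaft lies home in all three saddles, collar in the gap (by depth readings and the last picture); the hand-in returned no verdict.

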